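Bring the bench transformer up to its mark

ROBOT

A 7-joint arm with a two-finger parallel gripper is mounted at the origin on the work surface. World frame = base frame: x ahead of the robot, y to its left, z up, the work surface at z = 0. Lengths are in m, angles in rad, forces in N, time in s.
With the tool pointing down it reaches from about 0.425 to 0.825 m from the base axis. Payload 3.6 kg.
Tool frame: the origin (TCP) lies midway between the tips of the shut fingers; the grasp point (between the pads) lies behind it (env.pinch_z is the z of the grasp point in the tool frame, in m); z points along the fingers, y is the line along which they close (so a half turn about z gives the same grasp; the last joint's range is limited). The gripper opens to 85 mm and grips with 20 to 120 N. Pads are 22 mm wide; open, the fingers measure 114 mm over their backs; the gripper's body (76 mm by 85 mm) begins 54 mm behind the grasp point. The pads swing forward as they close: fully open they stand 13 mm farther back than shut.
Start: joints at [1.101, 0.615, -0.013, 1.423, 0.008, 1.103, -0.04], TCP at [0.279, -0.587, 0.231] pointing down, gripper open.
Joint ranges: [-3.12, 3.12], [-0.3, 2.06], [-1.34, 1.32], [0.26, 2.42], [-1.36, 4.5], [0.01, 1.98], [-2.84, 2.84]. Speed limits (rad/s): [2.79, 2.79, 3.14, 3.14, 3.14, 3.14, 3.14].

INTERFACE

Orientations are given as a rotation vector (axis times angle).
In Python, from bench import sense, grab_frame, env, nets gives the robot as it stands.
- The arm moves only by the tool jog_arm, never from a script. Its argument "steps" is text: rows parted by semicolons, each of 7 numbers parted by spaces: the closure, from -1 (fully open) to 1 (shut), so that 0 is half open, then the shift along the tool's x, y, z in mm, then the turn, a rotation vector about the tool's x, y, z in degrees. In form: fingers dx dy dz rx ry rz; .... A call has exactly 10 rows; each row is the pose to reach, as a shift and turn from the pose commanded when the call began, along the tool's axes at that moment; what a row does not reach only later rows make up. A row lasts 1/12 s, in which the tool goes at most 41.7 mm and 7.16 degrees, less where a joint would pass 70% of its speed; a pose out of reach is approached as far as the arm can. A call with a gripper value outside its range is refused whole. The fingers move at their own pace and stop on an object; "force" is the grip in N (left out, the last holds). Time passes only in rows, so rows that repeat a pose let the fingers close, or fill a call up. It gives the time, the measured TCP pose, the force, the opening and the grip force at its end, in the units of the state.
- sense(): the state, without advancing time (a new reading comes with each control period).
- grab_frame(name): name is "side" or "top"; returns a dict with "pixels" (384x512x3 uint8, red, green, blue), "fx", "fy", "cx", "cy" (pixels), "world_from_camera" (4x4, takes a point from camera to world coordinates). Camera axes: x right, y up, looking along -z (the intrinsics and any distortion apply to the point x, -y, -z); pixel columns grow to the right and rows downward; lengths in m; the calibration is good to about 2 mm. A picture is of the moment at which its call begins. There is no depth.
- env.sign_off(): hands the job in; it is judged then, once.
Trained networks look in the newest picture that a camera, given by its name, has taken for a name from the list of things; names that differ only in an ending like _2 or _b are one class to them, and where a whole thing is asked for, a point or a joint stands for the part that bears it (a point fixed in the world has none). Each returns a list of dicts, best first, with "p" (0 to 1); they miss things now and then, are a little off and sometimes report something else, mostly with a low value. They report only what shows in the picture. A call takes as long as a camera call.
- nets.search_frame(camera, target): "at" ([x, y, z] in m, in world coordinates, good to about 4 mm: the middle of the surface that is visible of it).
The state is a dict: "clock": time; "joints": joint angles; "qd": joint speeds; "joint_torque": joint torques, N m; "tcp_pos": TCP position; "orientation": TCP orientation; "contact_force": force on the tool from outside, world axes, zero at the start; "wrist_torque": the same for the moment, N m; "finger_gap": opening from 0.0 (shut) to 1.0 (fully open); "gripper_force": force on a finger pad.
Only numpy, scipy, OpenCV 4.12 (cv2) and the standard library are available. Lean on these libraries where they do the work, as an engineer would, in place of code of your own. Each camera call takes 0.05 s, during which the arm holds its last target. There are 200 camera calls.

TASK

Switch on the bench variable transformer by pressing down the green-dot end of its rocker switch while its dial is still turned down, then bring the voltage up: push the dial's bar round clockwise with a fingertip until the white index line points at the strip of red tape on the scale, without running past it. Push lightly and never grip the knob, do not disturb anything else on the bench, and leave the switch on and the dial at the tape with your hand clear.

Things in the scene. Friction and masses are not known exactly. Their poses are not given: they have to be found in the camera images.
- case: The transformer: blue steel case 200 (x) x 280 (y) x 130 mm high on the bench, too heavy to shift. Flat light grey top panel at 130 mm. Origin: centre of its underside; x points from its front (robot side) to its rear, y left, z up. On top: a dial on a white scale plate (156 mm disc, 2 mm thick, axis at x 0, y 45), a rocker (x -50, y -100) and a green pilot lamp (x 8, y -100, 9 mm high)
- dial: Dial knob on a vertical axis. Origin: on the axis, 133 mm above the bench; x along the white index line, z up. Black skirt 104 mm across, top at 137 mm; on it a bar grip through the axis, from -39 to +41 mm along x, 16 mm thick (flanks at y +-8), top at 163 mm; hub 44 mm across up to 149 mm. Clockwise from above raises. Friction 0.1 N m (4 N at 25 mm), no spring or detent: it stays where left
- dial_index (a point): Outer end of the white index line, on the rim of the skirt's top, 52 mm from the axis. The scale spans 300 degrees with end stops; the low end points 150 degrees counter-clockwise (from above) from the case's x, towards the robot and left. The index starts within 30 degrees of it
- red_mark (a point): Inner end, mid-width, of the strip of red tape (24 x 6 mm, flat) stuck radially on the scale plate, 52 mm from the dial axis, at the skirt's rim; its x points outward along the tape. It lies 50 to 175 degrees clockwise from where the index starts. The dial is set when dial_index stands at this point
- rocker (a joint): Rocker switch, rad: 0 = off (green-dot end up), 0.4 = on (green-dot end pressed right down). Friction only: about 3.5 N on the green-dot end moves it, and it stays where it is left
- rocker_on (a point): Face of the rocker's ON half (green dot), the half towards the case's rear; press straight down here. Black paddle 39 mm (case x) x 26 mm (case y), hinged about the case's y at its middle, 12.5 mm towards the front from this point. This point is about 150 mm above the bench when off, 145 mm when on; the bezel around is at 133 mm
- adapter: Bystander: loose white plug adapter, a block of 45 x 42 x 36 mm standing on the transformer's top panel near its rear right corner; origin under its centre
- multimeter: Bystander: yellow hand multimeter lying on its back to the left of the transformer, 175 x 82 x 43 mm; origin under its centre
- screwdriver: Bystander: orange-handled screwdriver, 180 mm long, lying behind the transformer
- mug: Bystander: white mug, 82 mm diameter, 95 mm high, right of the transformer; origin under its centre
- circuit_board: Bystander: green circuit board 85 x 56 x 19 mm lying on the bench to the right; origin under its centre
- blue_carton: Bystander: small blue carton 45 x 75 x 50 mm on the bench to the left; origin under its centre
- kit_box: Bystander: open white kit box 210 x 160 x 85 mm on the bench at the left; origin under its centre

How it is judged:
On the way, in this order (a step that is already met when the one before it is completed fails the run):
1. the rocker is switched on while the dial is still turned down (value of joint rocker above 0.3 rad and distance of dial_index from where it was at the start of the episode below 0.012 m), for 0.1 s.
2. the dial's index line stands at the red tape, with the switch on (horizontal distance between dial_index and red_mark below 0.0035 m and value of joint rocker above 0.3 rad), for 0.3 s.
At the end, for the whole second after the job is handed in: The rocker is on (0.3 rad or more), the outer end of the index line is within 3.5 mm of the centre of the tape's inner end, and the dial is at rest (all of step 2 and angular speed of dial below 0.05 rad/s); the robot touches nothing.
It fails at once if the dial runs past the tape (index line more than 9 mm, about 10 degrees, beyond it) (y of dial_index in the frame of red_mark below -0.009 m).
It fails at once if the knob is gripped or forced (more than 18 N between the fingers and the dial) (contact force between the fingers and dial above 18 N).
It fails at once if one of the loose things on or around the transformer is moved by more than 15 mm or lifted (distance of any of adapter, multimeter, screwdriver, mug, circuit_board, blue_carton, kit_box from where it was at the start of the episode above 0.015 m).
It also fails if it takes over 56 s, if anything falls off the work surface, if the arm or the gripper's body presses on something with over 40 N, if the wrist force passes 120 N, or if a joint passes its speed limit or range.

## Working session

There is one attempt and no reset: what is moved stays moved. The work goes in short steps, Python scripts to look and compute and a tool call to move; the robot and the scene stay as the last step left them, time stands still between calls to the robot, and variables do not carry over. Pictures are saved under pics/ and viewed, at most 10 in all, crops included, and the job is handed in when it is done.

Besides the shell and the picture viewer there is one more tool, called as a command line: name --argument value ..., lists and objects as JSON in quotes. jog_arm: Moves the arm, as the interface text tells. Its arguments: {"type":"object","properties":{"steps":{"type":"string"},"force":{"type":"number"}},"required":["steps"]}

```bash
mkdir -p pics; cat > h.py <<'E'
import numpy as np, cv2
from bench import sense, grab_frame, env, nets
from scipy.spatial.transform import Rotation as R
def save(f,n): cv2.imwrite('pics/'+n+'.png', f['pixels'][:,:,::-1])
def proj(f,P):
    T=np.linalg.inv(np.array(f['world_from_camera'])); p=T[:3,:3]@np.array(P)+T[:3,3]
    return np.array([f['cx']+f['fx']*p[0]/-p[2], f['cy']+f['fy']*p[1]/p[2]])
def unproj(f,uv,z):
    M=np.array(f['world_from_camera']); d=np.array([(uv[0]-f['cx'])/f['fx'],-(uv[1]-f['cy'])/f['fy'],-1.]); d=M[:3,:3]@d; o=M[:3,3]
    return o+d*(z-o[2])/d[2]
E
python3 - <<'E'
from h import *
for c in ['top','side']:
    f=grab_frame(c); save(f,c+'0'); print(c,[k for k in f], np.round(f['world_from_camera'],3).tolist(), f['fx'])
    for t in ['case','dial','dial_index','red_mark','rocker_on','rocker','adapter']:
        print(t,[(np.round(d['at'],4).tolist(),round(d['p'],2),np.round(proj(f,d['at'])).tolist()) for d in nets.search_frame(c,t)[:2]])
s=sense(); print({k:np.round(v,3).tolist() for k,v in s.items()}, env.pinch_z)
E
```

```text
top ['pixels', 'fx', 'fy', 'cx', 'cy', 'world_from_camera'] [[0.026, 0.999, -0.039, 0.461], [-1.0, 0.025, -0.016, 0.104], [-0.015, 0.039, 0.999, 1.502], [0.0, 0.0, 0.0, 1.0]] 399.2369959188313
case [([0.5559, 0.1198, 0.1304], 0.88, [259.0, 176.0])]
dial [([0.5625, 0.1603, 0.1374], 0.93, [247.0, 173.0])]
dial_index [([0.5641, 0.1593, 0.1372], 0.66, [247.0, 173.0])]
red_mark []
rocker_on [([0.5033, 0.022, 0.1459], 0.49, [287.0, 192.0]), ([0.5554, 0.1198, 0.1324], 0.34, [259.0, 176.0])]
rocker [([0.5028, 0.0149, 0.1423], 0.57, [289.0, 192.0])]
adapter [([0.6224, 0.0153, 0.1617], 0.59, [290.0, 156.0])]
side ['pixels', 'fx', 'fy', 'cx', 'cy', 'world_from_camera'] [[-0.886, 0.233, -0.402, -0.023], [-0.464, -0.453, 0.761, 1.133], [-0.005, 0.861, 0.509, 0.811], [0.0, 0.0, 0.0, 1.0]] 402.0764409196611
case [([0.5241, 0.1927, 0.1203], 0.73, [240.0, 212.0]), ([0.5095, 0.3723, 0.0385], 0.54, [215.0, 266.0])]
dial [([0.5661, 0.1738, 0.1378], 0.65, [232.0, 202.0])]
dial_index [([0.5606, 0.1721, 0.1409], 0.74, [233.0, 201.0])]
red_mark []
rocker_on [([0.5039, 0.0207, 0.1469], 0.42, [269.0, 184.0])]
rocker [([0.5079, 0.0181, 0.1458], 0.44, [269.0, 183.0])]
adapter [([0.6072, 0.0266, 0.1583], 0.45, [243.0, 175.0])]
{'clock': 0.8, 'joints': [1.102, 0.615, -0.013, 1.423, 0.008, 1.103, -0.04], 'qd': [-0.001, 0.001, 0.0, 0.0, -0.0, 0.0, -0.0], 'joint_torque': [0.0, -46.906, 0.259, -17.134, 0.01, 0.002, -0.0], 'tcp_pos': [0.279, -0.587, 0.231], 'orientation': [-3.065, -0.69, -0.0], 'contact_force': [-1.043, -0.491, -0.215], 'wrist_torque': [-0.009, -0.015, 0.008], 'gripper_force': 0.0, 'finger_gap': 0.998} -0.0187
```

View pics/top0.png

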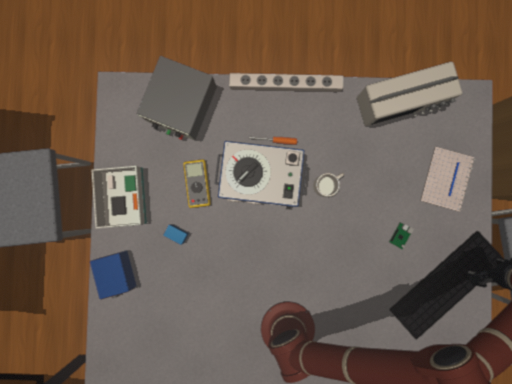

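View pics/side0.png

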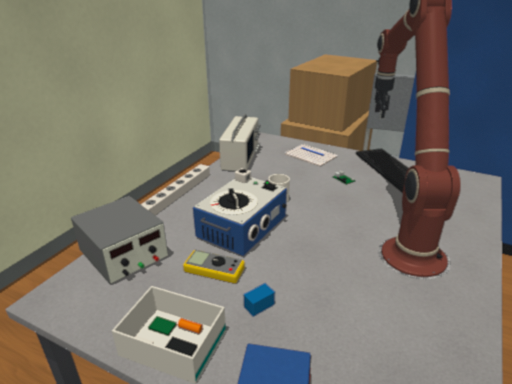

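The top view shows the transformer at about pixels (219-304, 142-206), with the dial at (247,173), the rocker at (289,190), the adapter at (292,157) and red tape near (235,157). The side view agrees with this. Next I'll take an enlarged, rectified crop to get the angles.

```bash
cat >> h.py <<'E'
def rect(f,c,half,z,n=600):
    w=[(c[0]+half,c[1]+half),(c[0]+half,c[1]-half),(c[0]-half,c[1]-half),(c[0]-half,c[1]+half)]
    src=np.float32([proj(f,(*p,z)) for p in w]); dst=np.float32([[0,0],[n,0],[n,n],[0,n]])
    return cv2.warpPerspective(f['pixels'],cv2.getPerspectiveTransform(src,dst),(n,n),flags=cv2.INTER_CUBIC)
E
python3 - <<'E'
from h import *
f=grab_frame('top'); c=(0.55,0.11)
im=rect(f,c,0.16,0.133); cv2.imwrite('pics/rect0.png',im[:,:,::-1])
hsv=cv2.cvtColor(im,cv2.COLOR_RGB2HSV)
def w(u,v): return np.round([c[0]+.16-v*.32/600, c[1]+.16-u*.32/600],4)
red=((hsv[...,0]<8)|(hsv[...,0]>172))&(hsv[...,1]>110)&(hsv[...,2]>80)
n,l,st,ce=cv2.connectedComponentsWithStats(red.astype(np.uint8))
for i in range(1,n):
    if st[i][4]>40: print('red',st[i],w(*ce[i]))
blue=(hsv[...,0]>100)&(hsv[...,0]<130)&(hsv[...,1]>100)
# panel: light grey
pan=((hsv[...,1]<60)&(hsv[...,2]>140)).astype(np.uint8)
n,l,st,ce=cv2.connectedComponentsWithStats(pan); i=1+np.argmax(st[1:,4])
cn=max(cv2.findContours((l==i).astype(np.uint8),cv2.RETR_EXTERNAL,cv2.CHAIN_APPROX_NONE)[0],key=cv2.contourArea)
r=cv2.minAreaRect(cn); print(r,w(*r[0]),[w(*p) for p in cv2.boxPoints(r)])
E
```

```text
red [108 166  31  30 340] [0.6135 0.204 ]
((292.4385681152344, 272.2968444824219), (508.67437744140625, 358.7621154785156), 5.038239002227783) [0.5648 0.114 ] [array([0.4814, 0.2576], dtype=float32), array([0.672 , 0.2408], dtype=float32), array([ 0.6482, -0.0295], dtype=float32), array([ 0.4576, -0.0127], dtype=float32)]
```

View pics/rect0.png

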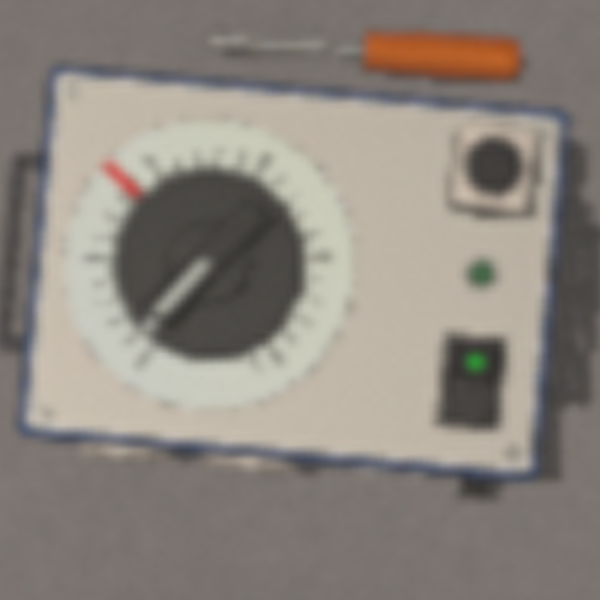

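The index points at about 138° in world axes and the red tape lies at about 46°. The case yaw is −5°, the dial axis is near (0.570, 0.1585) and the rocker's green dot is near (0.517, 0.017). Now I'll work out the approach to the rocker.

```bash
cat >> h.py <<'E'
def rel(p,psi,s=None):
    s=s or sense(); R0=R.from_rotvec(s['orientation'])
    a=np.radians(psi); x=np.array([np.cos(a),np.sin(a),0]); z=np.array([0,0,-1.]); Rt=R.from_matrix(np.c_[x,np.cross(z,x),z])
    return np.round(np.r_[R0.inv().apply(np.array(p)-s['tcp_pos'])*1e3, np.degrees((R0.inv()*Rt).as_rotvec())],1)
E
python3 -c "
from h import *
print(rel((.527,.016,.20),85))"
```

```text
[ 483.  -438.6   31.3    0.    -0.   -59.6]
```

jog_arm --steps "1 30 -27 0 0 0 -6; 1 60 -54 0 0 0 -12; 1 90 -82 0 0 0 -18; 1 120 -109 0 0 0 -24; 1 150 -136 0 0 0 -30; 1 180 -163 5 0 0 -36; 1 210 -191 5 0 0 -42; 1 240 -218 5 0 0 -48; 1 270 -245 5 0 0 -54; 1 300 -272 5 0 0 -59.6" --force 20

```text
clock: 1.68
tcp_pos: [0.4335, -0.2113, 0.2268]
orientation: [2.311, 2.126, 0.0]
contact_force: [1.4, -0.5, 0.5]
finger_gap: -0.0
gripper_force: 0.0
```

```bash
python3 -c "
from h import *
print(rel((.527,.016,.19),85), sense()['finger_gap'])"
```

```text
[2.343e+02 7.420e+01 3.670e+01 1.000e-01 0.000e+00 2.000e-01] -0.0001368115466562389
```

jog_arm --steps "1 30 9 0 0 0 0; 1 60 18 0 0 0 0; 1 90 28 5 0 0 0; 1 120 38 10 0 0 0; 1 150 47 15 0 0 0; 1 180 57 20 0 0 0; 1 210 66 25 0 0 0; 1 234 74 30 0 0 0; 1 234 74 36 0 0 0; 1 234 74 36 0 0 0"

```text
clock: 2.52
tcp_pos: [0.5269, 0.0154, 0.1894]
orientation: [-2.311, -2.125, 0.002]
contact_force: [0.6, -0.9, 0.2]
finger_gap: -0.002
gripper_force: 0.0
```

```bash
python3 - <<'E'
from h import *
f=grab_frame('side'); p=proj(f,(.52,.06,.16)); print(p)
u,v=map(int,p); im=f['pixels'][v-75:v+75,u-100:u+100]; cv2.imwrite('pics/s1.png',cv2.resize(im,None,fx=4,fy=4,interpolation=cv2.INTER_CUBIC)[:,:,::-1])
print(proj(f,sense()['tcp_pos'])-[u-100,v-75], sense()['tcp_pos'],rel((.527,.016,.145),85))
E
```

```text
[260.1970401  184.24247779]
[104.57789547  61.53123294] [0.52675428 0.01348757 0.18977501] [ 2.6  0.1 44.8 -0.1  0.   0. ]
```

View pics/s1.png

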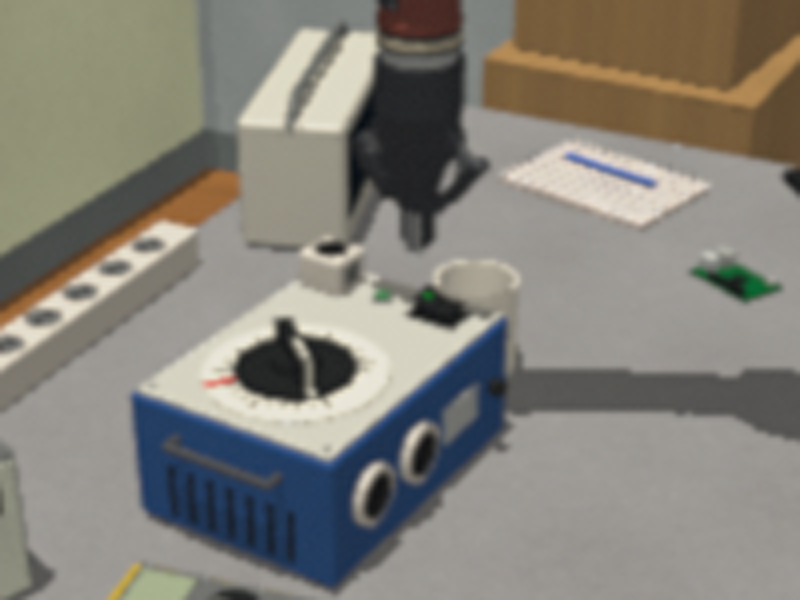

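The tip is at crop pixel (418,245), as projected. It sits just behind and above the green dot at (428,296). Next I'll press down in small steps.

jog_arm --steps "1 1 0 12 0 0 0; 1 1 0 25 0 0 0; 1 1 0 34 0 0 0; 1 1 0 38 0 0 0; 1 1 0 40 0 0 0; 1 1 0 42 0 0 0; 1 1 0 43 0 0 0; 1 1 0 44 0 0 0; 1 1 0 44 0 0 0; 1 1 0 44 0 0 0"

```text
clock: 3.4
tcp_pos: [0.5281, 0.0147, 0.1469]
orientation: [2.316, 2.121, 0.002]
contact_force: [0.7, -2.2, 2.3]
finger_gap: -0.001
gripper_force: 1.3
```

jog_arm --steps "1 0 0 1 0 0 0; 1 0 0 2 0 0 0; 1 0 0 2 0 0 0; 1 0 0 3 0 0 0; 1 0 0 3 0 0 0; 1 0 0 4 0 0 0; 1 0 0 4 0 0 0; 1 0 0 4 0 0 0; 1 0 0 4 0 0 0; 1 0 0 4 0 0 0"

```text
clock: 4.23
tcp_pos: [0.5282, 0.0151, 0.1436]
orientation: [2.315, 2.121, 0.003]
contact_force: [0.1, -2.0, 10.6]
finger_gap: 0.002
gripper_force: 4.8
```

jog_arm --steps "1 0 0 1 0 0 0; 1 0 0 2 0 0 0; 1 0 0 2 0 0 0; 1 0 0 3 0 0 0; 1 0 0 3 0 0 0; 1 0 0 3 0 0 0; 1 0 0 3 0 0 0; 1 0 0 3 0 0 0; 1 0 0 3 0 0 0; 1 0 0 3 0 0 0"

```text
clock: 5.07
tcp_pos: [0.5283, 0.0151, 0.1431]
orientation: [2.314, 2.12, 0.003]
contact_force: [-4.3, -2.5, 24.5]
finger_gap: 0.003
gripper_force: 12.6
```

The force jumped to 24 N with almost no travel, so the rocker is at its stop. I'll lift off and move clear.

jog_arm --steps "1 0 0 -8 0 0 0; 1 0 0 -20 0 0 0; 1 0 0 -40 0 0 0; 1 0 0 -60 0 0 0; 1 0 0 -60 0 0 0; 1 10 30 -60 0 0 0; 1 20 60 -60 0 0 0; 1 30 90 -60 0 0 0; 1 30 90 -60 0 0 0; 1 30 90 -60 0 0 0"

```text
clock: 5.9
tcp_pos: [0.6189, 0.038, 0.1969]
orientation: [-2.312, -2.121, 0.004]
contact_force: [0.5, -0.6, 0.3]
finger_gap: -0.004
gripper_force: 0.0
```

```bash
python3 - <<'E'
from h import *
s=sense();print(s['tcp_pos'],s['contact_force'])
f=grab_frame('top'); c=(0.5697,0.1585)
a=rect(f,c,0.09,0.137,500); b=rect(f,(.505,.015),0.05,0.147,300)
im=np.zeros((500,800,3),np.uint8); im[:,:500]=a; im[:300,500:]=b
cv2.imwrite('pics/r1.png',im[:,:,::-1])
E
```

```text
[0.61888191 0.03799556 0.19692377] [ 0.50138118 -0.61887984  0.27203223]
```

View pics/r1.png

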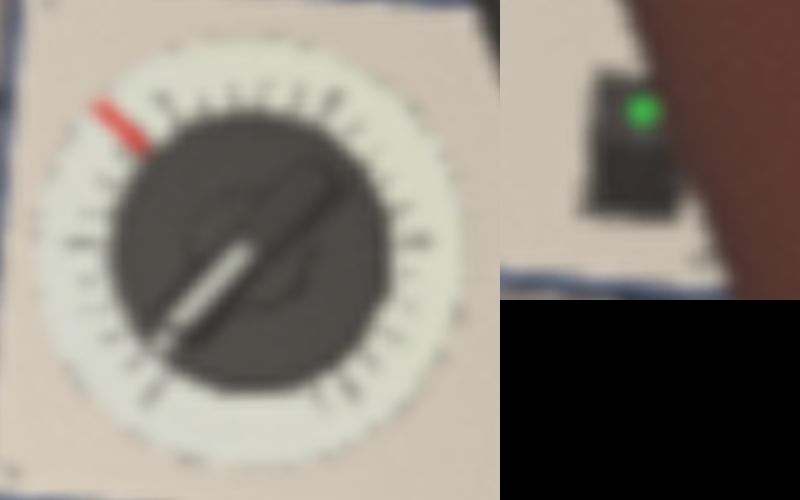

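The crop shows the dial centre at (251,251), the index end near (157,348), the tape's inner end at (148,152), and the arm partly hiding the rocker. That puts the index at about 137° and the tape at about 46°. I'll plan the approach and the arc.

```bash
cat >> h.py <<'E'
C=np.array([.5693,.1581])
def fing(phi,d,z,r=.031):
    a=np.radians(phi); u=np.array([np.cos(a),np.sin(a)]); n=np.array([-u[1],u[0]])
    return np.r_[C+r*u+d*n, z]
E
python3 - <<'E'
from h import *
print(fing(137,.036,.195), rel(fing(137,.036,.195),137))
E
```

```text
[0.52207609 0.15291322 0.195     ] [ 1.069e+02 -1.055e+02  2.800e+00 -3.000e-01 -1.000e-01 -5.200e+01]
```

jog_arm --steps "1 18 -18 0 0 0 -7; 1 36 -36 0 0 0 -14; 1 54 -54 0 0 0 -21; 1 72 -72 0 0 0 -28; 1 90 -90 0 0 0 -35; 1 107 -105 2 0 0 -42; 1 107 -105 2 0 0 -49; 1 107 -105 2 0 0 -52; 1 107 -105 2 0 0 -52; 1 107 -105 2 0 0 -52"

```text
clock: 6.78
tcp_pos: [0.5232, 0.1515, 0.197]
orientation: [-1.154, -2.921, 0.003]
contact_force: [-0.4, -0.2, -0.9]
finger_gap: -0.001
gripper_force: 0.0
```

```bash
python3 - <<'E'
from h import *
s=sense(); print(s['tcp_pos'])
print(rel(fing(137,.036,.152),137,s));print(rel(fing(137,.018,.152),137,s))
E
```

```text
[0.52315092 0.15154267 0.19697241]
[ 1.7  0.4 45.  -0.1 -0.  -0.1]
[ 1.7 18.4 44.9 -0.1 -0.  -0.1]
```

jog_arm --steps "1 1 0 15 0 0 0; 1 1 0 30 0 0 0; 1 1 0 45 0 0 0; 1 1 0 45 0 0 0; 1 1 3 45 0 0 0; 1 1 6 45 0 0 0; 1 1 9 45 0 0 0; 1 1 12 45 0 0 0; 1 1 14 45 0 0 0; 1 1 14 45 0 0 0"

```text
clock: 7.62
tcp_pos: [0.5331, 0.1631, 0.153]
orientation: [1.152, 2.923, -0.002]
contact_force: [-2.3, -1.6, 4.3]
finger_gap: -0.006
gripper_force: 2.2
```

```bash
python3 - <<'E'
from h import *
s=sense(); print(s['tcp_pos'])
for p in range(137,90,-4): print(p,rel(fing(p,.018,.152),p,s))
E
```

```text
[0.5330667  0.16311617 0.15297847]
137 [ 1.1  3.   1.  -0.1  0.  -0. ]
133 [ 2.3  5.2  1.  -0.1  0.   4. ]
129 [ 3.3  7.5  1.  -0.1  0.   8. ]
125 [ 4.2  9.9  1.  -0.1  0.  12. ]
121 [ 4.8 12.3  1.  -0.1  0.  16. ]
117 [ 5.4 14.7  1.  -0.1  0.  20. ]
113 [ 5.7 17.2  1.  -0.1  0.  24. ]
109 [ 5.9 19.7  1.  -0.1  0.  28. ]
105 [ 5.9 22.2  0.9 -0.1  0.  32. ]
101 [ 5.8 24.7  0.9 -0.1  0.1 36. ]
97 [ 5.4 27.2  0.9 -0.1  0.1 40. ]
93 [ 4.9 29.6  0.9 -0.1  0.1 44. ]
```

jog_arm --steps "1 2 -1 -1 0 0 0; 1 3 -1 -2 0 0 0; 1 4 -1 -2 0 0 0; 1 4 -1 -2 0 0 0; 1 4 -1 -2 0 0 0; 1 4 0 -2 0 0 0; 1 4 1 -2 0 0 0; 1 4 2 -2 0 0 0; 1 4 3 -2 0 0 0; 1 4 3 -2 0 0 0"

```text
clock: 8.45
tcp_pos: [0.5315, 0.1677, 0.154]
orientation: [-1.152, -2.921, 0.003]
contact_force: [-2.9, -1.5, 1.7]
finger_gap: -0.001
gripper_force: 2.1
```

```bash
python3 - <<'E'
from h import *
s=sense(); print(s['tcp_pos'],s['contact_force'])
f=grab_frame('side'); u,v=map(int,proj(f,(.55,.16,.17))); im=f['pixels'][v-45:v+45,u-60:u+60]; cv2.imwrite('pics/s2.png',cv2.resize(im,None,fx=6,fy=6,interpolation=cv2.INTER_CUBIC)[:,:,::-1])
E
```

```text
[0.53145967 0.1677272  0.15404081] [-2.9424682  -1.45333333  1.65146419]
```

View pics/s2.png

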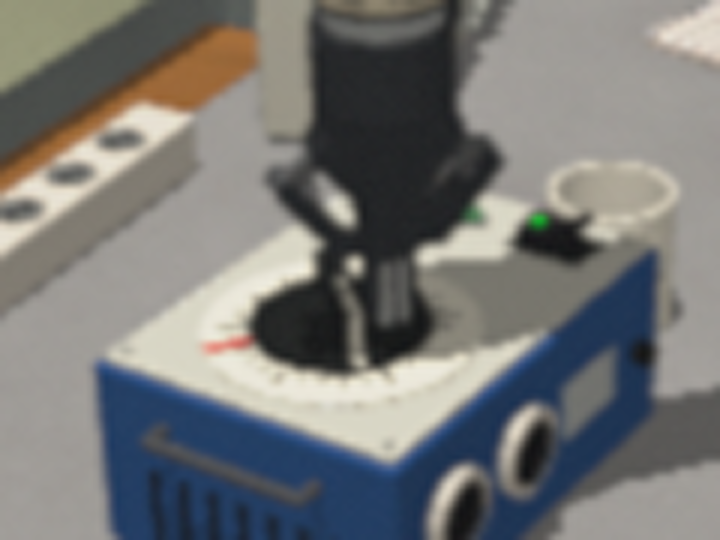

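Contact is made: the crop shows the finger at (393,310) beside the bar on its counter-clockwise side, at about 3 N. I'll compute the arc.

```bash
python3 - <<'E'
from h import *
s=sense()
for p in range(133,96,-4): print(p,rel(fing(p,.019,.155,.034),p,s))
E
```

```text
133 [ 1.   2.1 -1.  -0.1 -0.   4. ]
129 [ 2.   4.6 -1.  -0.1 -0.   8. ]
125 [ 2.9  7.1 -1.  -0.1 -0.  12. ]
121 [ 3.7  9.7 -1.  -0.1 -0.  16. ]
117 [ 4.2 12.4 -1.  -0.1 -0.  20. ]
113 [ 4.5 15.1 -1.  -0.1 -0.  24. ]
109 [ 4.7 17.8 -1.  -0.1 -0.  28. ]
105 [ 4.6 20.5 -1.  -0.1 -0.  32. ]
101 [ 4.4 23.2 -1.  -0.1  0.  36. ]
97 [ 4.  25.9 -1.  -0.1  0.  40. ]
```

jog_arm --steps "1 1 2 -1 0 0 4; 1 2 4.6 -1 0 0 8; 1 3 7 -1 0 0 12; 1 3.7 9.7 -1 0 0 16; 1 4.2 12.4 -1 0 0 20; 1 4.5 15 -1 0 0 24; 1 4.7 17.8 -1 0 0 28; 1 4.6 20.5 -1 0 0 32; 1 4.4 23.2 -1 0 0 36; 1 4 26 -1 0 0 40"

```text
clock: 9.33
tcp_pos: [0.546, 0.1891, 0.1546]
orientation: [-2.086, -2.348, 0.006]
contact_force: [-4.2, -3.2, 0.7]
finger_gap: 0.0
gripper_force: 1.8
```

```bash
python3 - <<'E'
from h import *
s=sense(); print(s['tcp_pos'],s['contact_force'])
for p in [97,94,91,88,85,82,79,76,73,70,67,64]: print(p,rel(fing(p,.019,.155,.034),p,s))
f=grab_frame('side'); u,v=map(int,proj(f,(.55,.16,.17))); im=f['pixels'][v-45:v+45,u-60:u+60]; cv2.imwrite('pics/s3.png',cv2.resize(im,None,fx=6,fy=6,interpolation=cv2.INTER_CUBIC)[:,:,::-1])
E
```

```text
[0.54603021 0.18905062 0.15460859] [-4.18921552 -3.19720665  0.72444851]
97 [ 0.4  0.3 -0.4 -0.2  0.1 -0.2]
94 [ 1.4  2.1 -0.4 -0.2  0.1  2.8]
91 [ 2.3  4.  -0.4 -0.2  0.1  5.8]
88 [ 3.   5.9 -0.4 -0.2  0.1  8.8]
85 [ 3.7  7.8 -0.4 -0.2  0.1 11.8]
82 [ 4.2  9.8 -0.4 -0.2  0.1 14.8]
79 [ 4.7 11.7 -0.4 -0.2  0.1 17.8]
76 [ 5.1 13.7 -0.4 -0.2  0.1 20.8]
73 [ 5.3 15.8 -0.5 -0.2  0.1 23.8]
70 [ 5.4 17.8 -0.5 -0.2  0.1 26.8]
67 [ 5.5 19.8 -0.5 -0.2  0.1 29.8]
64 [ 5.4 21.9 -0.5 -0.2  0.2 32.8]
```

View pics/s3.png

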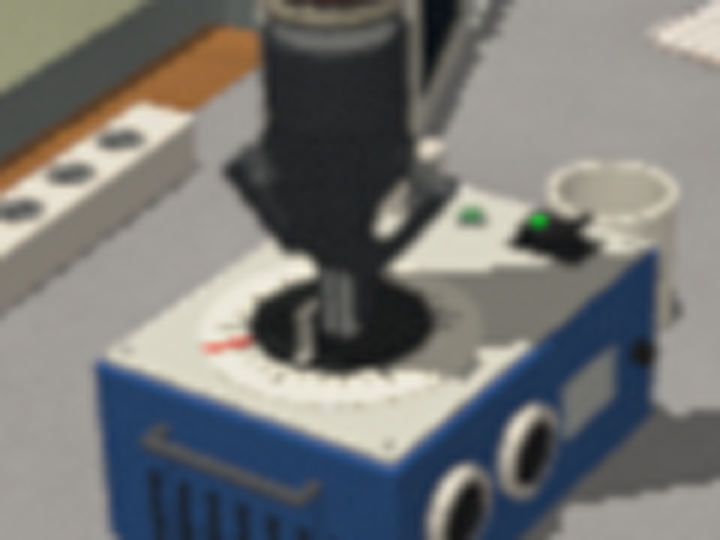

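The index (300-312, 305-360) has turned with the finger and points about halfway to the tape at (250,342). I'll continue to about 67°.

jog_arm --steps "1 1.4 2 0 0 0 3; 1 2.3 4 0 0 0 6; 1 3 6 0 0 0 9; 1 3.7 7.8 0 0 0 12; 1 4.2 9.8 0 0 0 15; 1 4.7 11.7 0 0 0 18; 1 5 13.7 0 0 0 21; 1 5.3 15.8 0 0 0 24; 1 5.4 17.8 0 0 0 27; 1 5.4 17.8 0 0 0 27"

```text
clock: 10.22
tcp_pos: [0.5636, 0.1984, 0.155]
orientation: [-2.572, -1.802, 0.0]
contact_force: [-3.1, 0.0, -0.7]
finger_gap: -0.0
gripper_force: 1.3
```

```bash
python3 - <<'E'
from h import *
s=sense(); print(s['tcp_pos'],s['contact_force'])
q=s['tcp_pos'][:2]-C; 
for p in (70,66): u=np.array([np.cos(np.radians(p)),np.sin(np.radians(p))]); print(p,q@u,q@[-u[1],u[0]])
for p in [70,67,64,61,58,55,52,50,48,46]: print(p,rel(fing(p,.019,.155,.034),p,s))
f=grab_frame('side'); g=grab_frame('top'); u,v=map(int,proj(f,(.57,.16,.14))); im=f['pixels'][v-40:v+40,u-50:u+50]; a=cv2.resize(im,(500,400),interpolation=cv2.INTER_CUBIC)
b=rect(g,C,.09,.137,400)[:,100:]
cv2.imwrite('pics/s4.png',np.hstack([a,b[:, :300]])[:,:,::-1])
for n,P in [('idx',66)]:
  pass
for p in (76,70,64,58,46.2): print(p, (proj(f,(C[0]+.052*np.cos(np.radians(p)),C[1]+.052*np.sin(np.radians(p)),.137))-[u-50,v-40])*5)
E
```

```text
[0.56363562 0.19843664 0.15504742] [-3.09221182  0.04520638 -0.70430588]
70 0.035966708243702836 0.019118715915221088
66 0.03454544094534011 0.021581054423419378
70 [-2.   0.1  0.  -0.1 -0.   0.1]
67 [-1.   1.9  0.  -0.1 -0.   3.1]
64 [-0.2  3.8  0.  -0.1 -0.   6.1]
61 [ 0.6  5.7  0.  -0.1 -0.   9.1]
58 [ 1.2  7.6  0.  -0.1 -0.  12.1]
55 [ 1.8  9.6  0.  -0.1 -0.  15.1]
52 [ 2.2 11.6  0.  -0.1 -0.  18.1]
50 [ 2.5 12.9  0.  -0.1 -0.  20.1]
48 [ 2.7 14.2  0.  -0.1 -0.  22.1]
46 [ 2.8 15.6  0.  -0.1 -0.  24.1]
76 [200.01303759 234.86685854]
70 [194.40743046 231.78063594]
64 [189.52695031 228.39822155]
58 [185.422264  224.7613944]
46.2 [179.75857705 217.03882972]
```

View pics/s4.png

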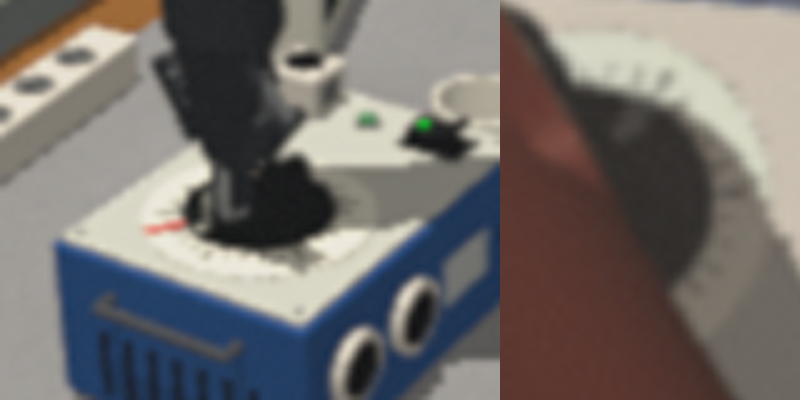

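The left crop puts the index end near (205,232) and the tape's inner end at (185,224). The top view of the dial is blocked by the arm. I'll push on to about 56°, then back off for a clear look.

jog_arm --steps "1 -1 1.9 0 0 0 3; 1 -0.2 3.8 0 0 0 6; 1 0.5 5.7 0 0 0 9; 1 1.2 7.6 0 0 0 12; 1 1.6 9 0 0 0 14; 1 1.6 9 0 0 0 14; 1 1.6 9 0 0 0 14; 1 0 2 0 0 0 14; 1 -2 -5 0 0 0 14; 1 -2 -5 -10 0 0 14"

```text
clock: 11.15
tcp_pos: [0.5565, 0.1965, 0.1641]
orientation: [2.773, 1.476, -0.007]
contact_force: [-0.4, 0.2, 0.4]
finger_gap: -0.001
gripper_force: 0.0
```

```bash
python3 - <<'E'
from h import *
s=sense(); print(s['tcp_pos'],s['contact_force']); print(rel((.60,.03,.205),85,s))
E
```

```text
[0.5565063  0.19647051 0.16412613] [-0.42171444  0.18056285  0.39457792]
[-114.   129.   -40.7   -0.2    0.2  -29. ]
```

jog_arm --steps "1 0 -1 -20 0 0 0; 1 0 -1 -41 0 0 0; 1 0 -1 -41 0 0 -2; 1 -20 23 -41 0 0 -8; 1 -40 46 -41 0 0 -14; 1 -60 69 -41 0 0 -20; 1 -80 92 -41 0 0 -26; 1 -100 115 -41 0 0 -29; 1 -114 129 -41 0 0 -29; 1 -114 129 -41 0 0 -29"

```text
clock: 11.98
tcp_pos: [0.6036, 0.0218, 0.207]
orientation: [2.323, 2.105, -0.003]
contact_force: [0.4, -0.8, 0.8]
finger_gap: 0.001
gripper_force: 0.0
```

```bash
python3 - <<'E'
from h import *
f=grab_frame('top'); n=600
a=rect(f,C,0.08,0.137,n); cv2.imwrite('pics/r2.png',a[:,:,::-1])
s=.16/n; W=lambda u,v:np.array([(n/2-v)*s,(n/2-u)*s])
hsv=cv2.cvtColor(a,cv2.COLOR_RGB2HSV)
red=((hsv[...,0]<10)|(hsv[...,0]>170))&(hsv[...,1]>90)&(hsv[...,2]>90)
yy,xx=np.mgrid[:n,:n]; rr=np.hypot(xx-n/2,yy-n/2)*s
v,u=np.nonzero(red&(rr<.085)&(rr>.045)); p=W(u.mean(),v.mean()); print('red',len(u),p,np.degrees(np.arctan2(p[1],p[0])))
# dark skirt circle (incl. bar): centroid; white line pixels
g=a.mean(2); dark=(g<125)&(rr<.062); k=cv2.morphologyEx(dark.astype(np.uint8),cv2.MORPH_CLOSE,np.ones((31,31)))
cn=max(cv2.findContours(k,0,2)[0],key=cv2.contourArea); (cu,cv_),R_=cv2.minEnclosingCircle(cn); m=cv2.moments(cn); print('skirt',W(cu,cv_),R_*s,W(m['m10']/m['m00'],m['m01']/m['m00']),np.sqrt(m['m00']/np.pi)*s)
wl=(g>120)&(rr<.047); v,u=np.nonzero(wl); 
if len(u)>20:
  P=W(u,v); print('white',len(u),P.mean(1)); d=cv2.fitLine(P.T.astype(np.float32),cv2.DIST_L2,0,.01,.01).ravel(); print(np.degrees(np.arctan2(d[1],d[0])))
E
```

```text
red 2046 [0.04412616 0.04596846] 46.171445671193844
skirt [0.00288986 0.00202895] 0.055016841634114584 [-2.48965866e-04  3.95797410e-05] 0.05050815844510879
white 4364 [0.01538069 0.01940739]
53.345585
```

View pics/r2.png

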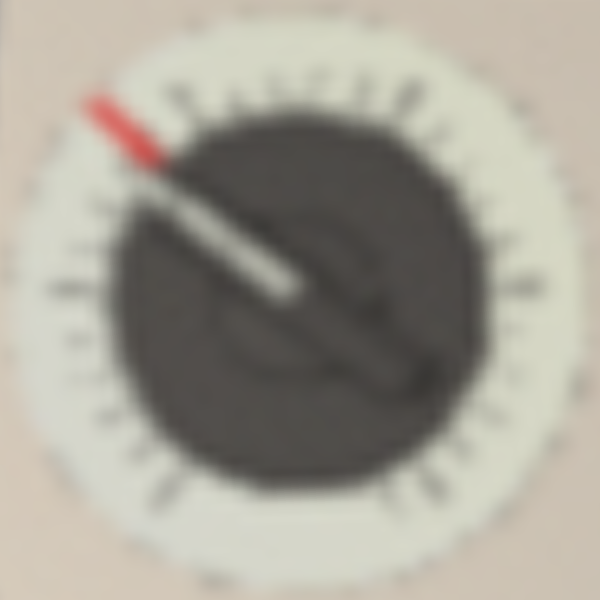

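In the crop the index end is near (146,184), about 53°. The tape's inner end is near (157,163), about 46°. That leaves about 7° to go. The previous push ended about 3° past its nominal 56°, so this time I'll push to a nominal 50° or so.

```bash
python3 - <<'E'
from h import *
s=sense(); print(rel(fing(50,.038,.205,.034),50,s))
E
```

```text
[ 1.78e+02 -5.80e+01  1.50e+00  2.00e-01  1.00e-01  3.46e+01]
```

jog_arm --steps "1 25 -8 0 0 0 5; 1 50 -16 0 0 0 10; 1 75 -24 0 0 0 15; 1 100 -32 0 0 0 20; 1 125 -41 0 0 0 25; 1 150 -49 0 0 0 30; 1 178 -58 0 0 0 34.6; 1 178 -58 0 0 0 34.6; 1 178 -58 0 0 0 34.6; 1 178 -58 0 0 0 34.6"

```text
clock: 12.87
tcp_pos: [0.5596, 0.2134, 0.2069]
orientation: [2.841, 1.34, 0.001]
contact_force: [0.0, -1.1, 0.6]
finger_gap: -0.002
gripper_force: 0.0
```

```bash
python3 - <<'E'
from h import *
s=sense(); print(s['tcp_pos'])
for d in (.036,.026): print(rel(fing(50,d,.155,.034),50,s))
E
```

```text
[0.55960457 0.21344052 0.20687142]
[-2.2  6.9 51.9  0.1 -0.   0.5]
[-2.3 16.9 51.9  0.1 -0.   0.5]
```

jog_arm --steps "1 -2 4 20 0 0 0; 1 -2 5 40 0 0 0; 1 -2 5 52 0 0 0; 1 -2 5 52 0 0 0; 1 -2 8 52 0 0 0; 1 -2 11 52 0 0 0; 1 -2 14 52 0 0 0; 1 -2 16 52 0 0 0; 1 -2 16 52 0 0 0; 1 -2 16 52 0 0 0"

```text
clock: 13.7
tcp_pos: [0.5712, 0.2012, 0.1549]
orientation: [2.843, 1.336, 0.002]
contact_force: [0.4, 0.2, -0.4]
finger_gap: -0.001
gripper_force: 0.0
```

```bash
python3 - <<'E'
from h import *
s=sense(); print(s['tcp_pos'],s['contact_force'])
for d in (.022,.020,.019): print(rel(fing(50,d,.155,.034),50,s))
E
```

```text
[0.57116131 0.20118655 0.15486508] [ 0.38041582  0.17724661 -0.44954066]
[-0.2  4.3 -0.1  0.  -0.   0.3]
[-0.2  6.3 -0.1  0.  -0.   0.3]
[-0.2  7.3 -0.1  0.  -0.   0.3]
```

jog_arm --steps "1 0 1.5 0 0 0 0; 1 0 3 0 0 0 0; 1 0 4 0 0 0 0; 1 0 5 0 0 0 0; 1 0 6 0 0 0 0; 1 0 6.7 0 0 0 0; 1 0 7.3 0 0 0 0; 1 0 7.3 0 0 0 0; 1 0 7.3 0 0 0 0; 1 0 7.3 0 0 0 0"

```text
clock: 14.53
tcp_pos: [0.5764, 0.1976, 0.1544]
orientation: [-2.842, -1.337, -0.001]
contact_force: [-1.2, 3.7, 0.3]
finger_gap: 0.001
gripper_force: 1.6
```

```bash
python3 - <<'E'
from h import *
s=sense(); print(s['tcp_pos'],s['contact_force'])
for d in (.022,.020,.019): print(rel(fing(50,d,.155,.034),50,s))
E
```

```text
[0.57635527 0.19756945 0.15436725] [-1.15953357  3.69094342  0.29161117]
[-0.8 -2.  -0.6 -0.  -0.1  0.4]
[-0.8 -0.  -0.6 -0.  -0.1  0.4]
[-0.8  1.  -0.6 -0.  -0.1  0.4]
```

jog_arm --steps "1 -1 -5 0 0 0 0; 1 -1 -12 0 0 0 0; 1 -1 -12 -25 0 0 0; 1 -1 -12 -50 0 0 -2; 1 -25 10 -52 0 0 -9; 1 -50 35 -52 0 0 -16; 1 -75 60 -52 0 0 -23; 1 -100 85 -52 0 0 -30; 1 -125 110 -52 0 0 -34; 1 -137 122 -52 0 0 -34"

```text
clock: 15.37
tcp_pos: [0.583, 0.0049, 0.2061]
orientation: [2.331, 2.099, -0.007]
contact_force: [-0.1, -1.1, 0.4]
finger_gap: 0.002
gripper_force: 0.0
```

```bash
cat > m.py <<'E'
from h import *
import sys
f=grab_frame('top'); n=600
a=rect(f,C,0.08,0.137,n); b=rect(f,(.505,.015),0.03,0.147,200); a2=np.hstack([a,np.vstack([b,np.zeros((400,200,3),np.uint8)])]); cv2.imwrite('pics/%s.png'%sys.argv[1],a2[:,:,::-1])
s=.16/n; W=lambda u,v:np.array([(n/2-v)*s,(n/2-u)*s])
hsv=cv2.cvtColor(a,cv2.COLOR_RGB2HSV); g=a.mean(2)
yy,xx=np.mgrid[:n,:n]; rr=np.hypot(xx-n/2,yy-n/2)*s
red=((hsv[...,0]<10)|(hsv[...,0]>170))&(hsv[...,1]>90)&(hsv[...,2]>90)&(rr<.085)&(rr>.045)
v,u=np.nonzero(red); p=W(u.mean(),v.mean()); print('red',np.degrees(np.arctan2(p[1],p[0])))
v,u=np.nonzero((g>120)&(rr<.047)); P=W(u,v); d=cv2.fitLine(P.T.astype(np.float32),cv2.DIST_L2,0,.01,.01).ravel(); print('line',P.mean(1),np.degrees(np.arctan2(d[1],d[0])))
# radial brightness at 0.043..0.050 (skirt part of the line, no parallax)
ang=np.radians(np.arange(25,80,.5))
for r in (.044,.046,.048):
  x=np.float32(n/2-r*np.sin(ang)/s); y=np.float32(n/2-r*np.cos(ang)/s); q=cv2.remap(g.astype(np.float32),x[None],y[None],1).ravel(); w=np.clip(q-np.percentile(q,60)-10,0,None); print(r,np.degrees(ang[q.argmax()]),q.max(),np.degrees((w*ang).sum()/w.sum()))
E
python3 m.py r3
```

```text
red 46.16696449287453
line [0.01722168 0.01893869] 48.090904
0.044 48.5 158.01692 48.47326945675339
0.046 48.5 152.39453 48.49582633260617
0.048 48.00000000000001 151.14648 48.55064335011344
```

View pics/r3.png

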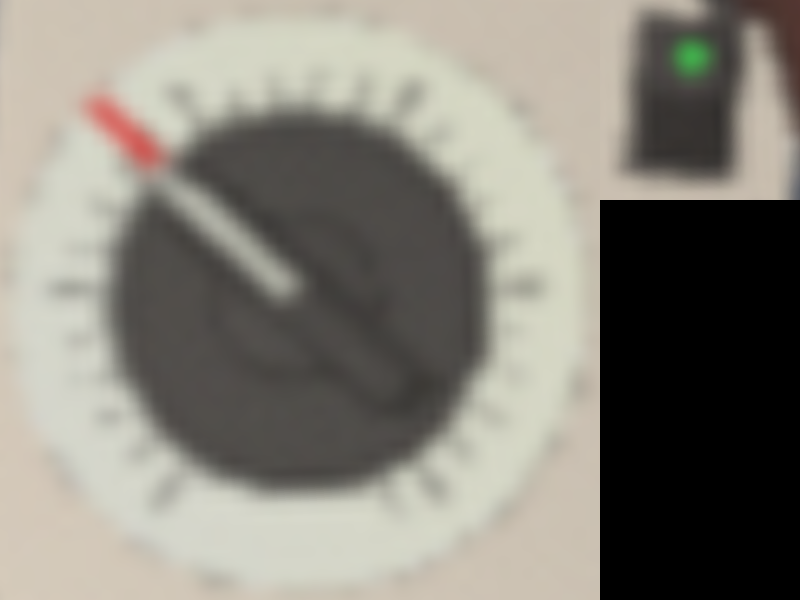

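The line is now at about 48.3° and the tape at 46.2°, so the index is roughly 1.9 mm short. That's within tolerance, but a further nudge of about 1.2 mm will centre it.

```bash
python3 - <<'E'
from h import *
s=sense(); print(s['tcp_pos'],rel(fing(48,.036,.205,.034),48,s))
E
```

```text
[0.58331139 0.00187964 0.20588191] [ 2.023e+02 -4.060e+01 -9.000e-01  2.000e-01  5.000e-01  3.570e+01]
```

jog_arm --steps "1 27 -6 0 0 0 5; 1 54 -12 0 0 0 10; 1 81 -18 0 0 0 15; 1 108 -24 0 0 0 20; 1 135 -30 0 0 0 25; 1 162 -36 0 0 0 30; 1 189 -41 0 0 0 35; 1 202 -41 0 0 0 35.7; 1 202 -41 0 0 0 35.7; 1 202 -41 0 0 0 35.7"

```text
clock: 16.25
tcp_pos: [0.5617, 0.2184, 0.2062]
orientation: [2.86, 1.297, -0.001]
contact_force: [-0.1, -1.3, -0.5]
finger_gap: 0.0
gripper_force: 0.0
```

```bash
python3 - <<'E'
from h import *
s=sense(); print(s['tcp_pos'])
for d in (.036,.026): print(rel(fing(48,d,.155,.034),48,s))
E
```

```text
[0.56166961 0.21835492 0.20621287]
[-5.8  9.8 51.2  0.1  0.1  0.8]
[-5.9 19.8 51.2  0.1  0.1  0.8]
```

jog_arm --steps "1 -4 4 20 0 0 0; 1 -5 6 40 0 0 0; 1 -5 6 51 0 0 0; 1 -5 6 51 0 0 0; 1 -5 9 51 0 0 0; 1 -5 12 51 0 0 0; 1 -5 15 51 0 0 0; 1 -5 17 51 0 0 0; 1 -5 17 51 0 0 0; 1 -5 17 51 0 0 0"

```text
clock: 17.08
tcp_pos: [0.5718, 0.2034, 0.1558]
orientation: [-2.863, -1.294, -0.001]
contact_force: [-0.4, 0.2, 1.1]
finger_gap: -0.0
gripper_force: 0.0
```

```bash
python3 - <<'E'
from h import *
s=sense(); print(s['tcp_pos'],s['contact_force'])
for d in (.022,.020,.019): print(rel(fing(48,d,.155,.034),48,s))
E
```

```text
[0.57179793 0.20337553 0.15583256] [-0.39789624  0.21787624  1.13099954]
[-1.4  6.4  0.8  0.  -0.   0.7]
[-1.4  8.4  0.8  0.  -0.   0.7]
[-1.4  9.4  0.8  0.  -0.   0.7]
```

jog_arm --steps "1 -1 2 0.5 0 0 0; 1 -1 4 0.5 0 0 0; 1 -1 5 0.5 0 0 0; 1 -1 6 0.5 0 0 0; 1 -1 7 0.5 0 0 0; 1 -1 8 0.5 0 0 0; 1 -1 8.7 0.5 0 0 0; 1 -1 9.2 0.5 0 0 0; 1 -1 9.2 0.5 0 0 0; 1 -1 9.2 0.5 0 0 0"

```text
clock: 17.92
tcp_pos: [0.5769, 0.1974, 0.1548]
orientation: [-2.861, -1.295, 0.001]
contact_force: [-2.8, 2.3, 0.4]
finger_gap: -0.002
gripper_force: 1.5
```

```bash
python3 - <<'E'
from h import *
s=sense(); print(s['tcp_pos'],s['contact_force'])
print(rel(fing(48,.020,.155,.034),48,s))
E
```

```text
[0.57691361 0.19742225 0.15475907] [-2.84345408  2.27189451  0.35022112]
[-0.3  0.6 -0.2 -0.1  0.   0.7]
```

jog_arm --steps "1 0 1.2 0 0 0 0; 1 0 1.4 0 0 0 0; 1 0 1.4 0 0 0 0; 1 0 1.4 0 0 0 0; 1 0 1.4 0 0 0 0; 1 0 -3 0 0 0 0; 1 0 -11 0 0 0 0; 1 0 -11 -20 0 0 0; 1 0 -11 -45 0 0 0; 1 0 -11 -52 0 0 0"

```text
clock: 18.75
tcp_pos: [0.5716, 0.204, 0.2105]
orientation: [2.861, 1.293, 0.011]
contact_force: [0.8, 0.3, 1.3]
finger_gap: 0.0
gripper_force: 0.0
```

jog_arm --steps "1 -20 20 0 0 0 -5; 1 -45 45 0 0 0 -10; 1 -70 70 0 0 0 -15; 1 -95 95 0 0 0 -20; 1 -115 115 0 0 0 -25; 1 -137 134 0 0 0 -30; 1 -137 134 0 0 0 -34; 1 -137 134 0 0 0 -34; 1 -137 134 0 0 0 -34; 1 -137 134 0 0 0 -34"

```text
clock: 19.58
tcp_pos: [0.5795, 0.014, 0.2068]
orientation: [-2.358, -2.076, -0.001]
contact_force: [0.0, -0.1, 0.5]
finger_gap: -0.004
gripper_force: 0.0
```

```bash
python3 m.py r4; python3 -c "
from h import *
s=sense(); print(s['tcp_pos'],s['contact_force'],abs(s['qd']).max() if hasattr(s['qd'],'max') else s['qd'])"
```

```text
red 46.22234474162944
line [0.01943718 0.01828076] 44.14836
0.044 44.0 150.51562 43.82138648154321
0.046 44.0 157.64583 43.96046239489864
0.048 43.5 161.472 43.9172833719575
[0.57950907 0.01425828 0.20686214] [-0.76517412  0.6129985  -0.27210825] 0.006343477464448129
```

The index now reads 44.0° against the tape's 46.2°, about 2 mm past and inside the 3.5 mm tolerance. I'll cross-check with the side camera before handing in.

```bash
python3 - <<'E'
from h import *
n=600;s=.16/n
for cam in ('side','top'):
  f=grab_frame(cam)
  a=rect(f,C,.08,.137,n).astype(np.float32)
  ang=np.radians(np.arange(20,75,.5)); 
  def prof(r,img):
    x=np.float32(n/2-r*np.sin(ang)/s); y=np.float32(n/2-r*np.cos(ang)/s); return cv2.remap(img,x[None],y[None],1).ravel()
  redn=a[...,0]-a[...,1:].mean(2)
  for r in (.058,.062,.066,.070):
    q=prof(r,redn); w=np.clip(q-q.max()*.4,0,None); print(cam,'red',r,q.max().round(),np.degrees((w*ang).sum()/w.sum()).round(2))
  for r in (.042,.045,.047,.049):
    q=prof(r,np.ascontiguousarray(a[...,1])); w=np.clip(q-np.median(q)-.5*(q.max()-np.median(q)),0,None); print(cam,'line',r,q.max().round(),np.median(q).round(),np.degrees((w*ang).sum()/w.sum()).round(2))
E
```

```text
side red 0.058 91.0 51.69
side red 0.062 98.0 51.8
side red 0.066 89.0 51.64
side red 0.07 91.0 51.24
side line 0.042 115.0 68.0 39.16
side line 0.045 120.0 65.0 40.96
side line 0.047 121.0 75.0 42.1
side line 0.049 139.0 98.0 42.0
top red 0.058 116.0 46.15
top red 0.062 114.0 46.14
top red 0.066 109.0 46.17
top red 0.07 109.0 46.17
top line 0.042 155.0 76.0 43.59
top line 0.045 157.0 76.0 43.87
top line 0.047 162.0 84.0 43.99
top line 0.049 163.0 105.0 43.66
```

```bash
python3 - <<'E'
from h import *
n=600;s=.16/n
f=grab_frame('side'); ang=np.radians(np.arange(20,75,.5))
def prof(r,img):
    x=np.float32(n/2-r*np.sin(ang)/s); y=np.float32(n/2-r*np.cos(ang)/s); return cv2.remap(img,x[None],y[None],1).ravel()
def circ(z,R0,thr,inv):  # centre bias of a disc edge as seen by this camera: best shift by template
    a=rect(f,C,.08,z,n).mean(2); best=None
    th=np.radians(np.arange(0,360,3)); 
    for dx in np.arange(-4,4.1,.5):
        for dy in np.arange(-4,4.1,.5):
            v=[]
            for r in (R0-.003,R0+.003):
                X=np.float32(n/2-(dy*1e-3+r*np.sin(th))/s);Y=np.float32(n/2-(dx*1e-3+r*np.cos(th))/s)
                v.append(cv2.remap(np.float32(a),X[None],Y[None],1).ravel())
            sc=np.median(v[1]-v[0]); best=max(best or (-9,),(sc,dx,dy))
    return best
print('skirt centre shift mm',circ(.137,.052,0,0))
b=circ(.137,.052,0,0); C2=C+np.array(b[1:])*1e-3
for z,nm in((.132,'red'),(.137,'line')):
  a=rect(f,C2,.08,z,n).astype(np.float32); img=a[...,0]-a[...,1:].mean(2) if nm=='red' else np.ascontiguousarray(a[...,1])
  for r in ((.058,.064,.07) if nm=='red' else (.046,.048,.050)):
    q=prof(r,img); m=np.median(q); w=np.clip(q-m-.5*(q.max()-m),0,None); print(nm,r,q.max().round(),m.round(),np.degrees((w*ang).sum()/w.sum()).round(2))
E
```

```text
skirt centre shift mm (np.float32(88.675766), np.float64(-2.0), np.float64(3.0))
red 0.058 97.0 15.0 40.5
red 0.064 89.0 14.0 41.19
red 0.07 95.0 11.0 41.83
line 0.046 119.0 67.0 37.57
line 0.048 133.0 81.0 38.28
line 0.05 154.0 112.0 38.54
```

Both cameras put the index only about 1–2 mm past the tape's centre, and the hand is clear at z = 0.207. I'll hand in.

```bash
python3 -c "
from bench import env
print(env.sign_off())"
```

```text
the job is handed in; nothing more can be done
None
```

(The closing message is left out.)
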